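# Fold out the serving board on the terrace table

### The job

Fold out the hinged serving board with the fingertips: first push the small dipping bowl along the table until it is clear of where the leaf will land, then turn the half-raised leaf right over its spine and press it down until it lies flat on the other side. Do not lift or tip the bowl, do not bring the leaf down on it, do not pinch the leaf or slam it, and leave everything else where it stands; finish with the hand clear.

Things in the scene. Friction and masses are not known exactly. Their poses are not given: they have to be found in the camera images.
- board_plate: Fixed walnut half of the board, 240 (x) x 130 (y) x 12 mm, fast to the table. Origin on the table top under the middle of the spine; x along the spine, z up. The plate lies at y = 4 to 134 mm; the leaf lands on bare table at y = 0 to -120, x = -90 to 90 mm. Spine (hinge axis) along x at y = 0, z = 12 mm, with 8 mm steel knuckles. Yaw varies.
- leaf (a joint): Leaf angle about the spine: 0 = folded flat on the plate (+y), pi/2 = upright, pi (end stop) = flat on the -y side, its new top flush with the plate's, 12 mm up. Starts at 0.4 to 0.75, half raised over the plate. Stiff hinge: the leaf stays where it is left; turning takes 1 to 3 N at the free edge.
- leaf_edge (a point): Middle of the free edge of the turning leaf, half way through its thickness. The leaf: walnut panel, 180 mm along the spine, reaching 120 mm from it, 10 mm thick over its cork linings, about 150 g. The hinge axis lies in the plane of its inner face.
- leaf_inner_face (a point): Centre (62 mm from the spine) of the cork lining, 164 x 100 mm, on the leaf's inner face, which looks down at the plate at the start and up once the leaf is turned over.
- leaf_outer_face (a point): Centre of the same lining on the outer face, which looks up at the start and down at the table once turned over. Fingers pressing on both linings at once count as pinching.
- dip_bowl: White ceramic dipping bowl standing in the leaf's landing place: 72 mm across the rim, 58 mm across the foot, 30 mm high, about 160 g, slides on the table. Origin at the centre of its underside.
- glass_jar: Bystander: closed glass jar, 68 mm across, 100 mm high. Origin at the centre of its underside.
- pepper_mill: Bystander: turned wooden pepper mill, 54 mm across, 128 mm high. Origin at the centre of its underside.
- tumbler: Bystander: steel tumbler, 72 mm across the rim, 90 mm high. Origin at the centre of its underside.
- scraper: Bystander: orange plastic scraper lying flat, 190 mm long along its x axis, blade 75 mm wide at +x, 12 mm high. Origin on its underside where handle and blade meet.
- spoon: Bystander: steel spoon lying flat along its x axis, under 30 mm high.
- mug: Bystander: blue mug, 80 mm across, 90 mm high. Origin at the centre of its underside.
Things that resemble listed ones, but are neither listed nor needed, are in the scene too. Of the things that look like the dip_bowl, the largest one is meant.

How it is judged:
On the way, in this order (a step that is already met when the one before it is completed fails the run):
1. the bowl stands on the table clear of the landing place, before the leaf is turned past upright ((y of dip_bowl in the frame of board_plate below -0.157 m or x of dip_bowl in the frame of board_plate above 0.127 m or x of dip_bowl in the frame of board_plate below -0.127 m)), for 0.2 s.
2. the leaf has been turned past upright (value of joint leaf above 1.65 rad).
At the end, for the whole second after the job is handed in: The leaf lies flat on the other side of the spine (within 0.08 rad, 10 mm at its free edge) and is at rest; the bowl stands upright and still on the table, wholly outside the leaf's landing place (value of joint leaf above 3.06 rad and velocity of joint leaf below 0.05 rad/s and (y of dip_bowl in the frame of board_plate below -0.157 m or x of dip_bowl in the frame of board_plate above 0.127 m or x of dip_bowl in the frame of board_plate below -0.127 m) and height (world z) of dip_bowl between -0.006 and 0.006 m and angle between dip_bowl's own z axis and vertical below 0.1 rad and linear speed of dip_bowl below 0.02 m/s); the robot touches nothing.
It fails at once if the bowl is lifted off the table (more than 12 mm) or tipped (more than 0.4 rad) (height (world z) of dip_bowl above 0.012 m or angle between dip_bowl's own z axis and vertical above 0.4 rad).
It fails at once if the leaf is brought down on the bowl (contact force between leaf and dip_bowl above 1 N).
It fails at once if the leaf is pinched: fingers press on both its faces at once (contact force between the fingers and leaf_c1 above 0.5 N and contact force between the fingers and leaf_c2 above 0.5 N).
It fails at once if the leaf is flung or slammed (faster than 5 rad/s) (velocity of joint leaf above 5 rad/s).
It fails at once if a bystander is shifted more than 30 mm or tipped over (distance of any of glass_jar, pepper_mill, tumbler, scraper, spoon, mug from where it was at the start of the episode above 0.03 m or angle between any of glass_jar, pepper_mill, tumbler, mug's own z axis and vertical above 0.4 rad).
It also fails if it takes over 61 s, if anything falls off the work surface, if the arm or the gripper's body presses on something with over 40 N, if the wrist force passes 120 N, or if a joint passes its speed limit or range.

### The arm

A 6-joint arm with a two-finger parallel gripper is mounted at the origin on the work surface. World frame = base frame: x ahead of the robot, y to its left, z up, the work surface at z = 0. Lengths are in m, angles in rad, forces in N, time in s.
With the tool pointing down it reaches from about 0.3 to 0.825 m from the base axis. Payload 5.4 kg.
Tool frame: the origin (TCP) lies on the centre line of the jaws, within the pads' length; the fingertips stand 14 mm ahead of it and the grasp point (between the pads) lies 5 mm behind it (ctrl.nose_length is the distance from the TCP to the fingertips, in m); z points along the fingers, y is the line along which they close (so a half turn about z gives the same grasp; the last joint's range is limited). The gripper opens to 92 mm and grips with 3 to 60 N. Pads are 20 mm wide; open, the fingers measure 128 mm over their backs; the gripper's body (75 mm by 189 mm) begins 69 mm behind the grasp point.
Start: joints at [1.105, 0.158, 1.597, -0, 1.386, -0.21], TCP at [0.145, 0.556, 0.229] pointing down, gripper open.
Joint ranges: [-2.91, 2.91], [-0.94, 2.29], [0.18, 2.7], [-1.29, 4.43], [0.17, 2.64], [-3, 3]. Speed limits (rad/s): [2.57, 2.57, 3.14, 3.14, 3.14, 3.14].

### API

Orientations are given as a rotation vector (axis times angle).
In Python, from workcell import ctrl gives the robot as it stands.
- The arm moves only by the tool carry_out, never from a script. Its argument "rows" is a list of rows, each an object with "linear": the shift along the tool's x, y, z in mm, a list of three; "spin": the turn about the tool's z in rad; "gripper": the opening, from 0 (shut) to 1 (fully open). A call has 1 to 5 rows; each row shifts and turns the commanded pose from where the row before left it, along the tool's axes as they then stand; what a row does not reach is not made up. A row lasts 1/10 s, in which the tool goes at most 50 mm and 8.59 degrees, less where a joint would pass 70% of its speed; a pose out of reach is approached as far as the arm can. A call is refused whole if a number of a shift passes 50 or a number of a turn 0.15, either way. A call with a gripper value outside its range is refused whole. The fingers move at their own pace and stop on an object; the grip force is fixed at half the most. Time passes only in rows, so rows that do not move let the fingers close. It gives the time, the measured TCP pose, the force, the opening and the grip force at its end, in the units of the state.
- ctrl.read_state(): the state, without advancing time (a new reading comes with each control period).
- ctrl.get_image(name): name is "side" or "top" or "wrist"; returns the picture (480x640x3 uint8, red, green, blue); there is no depth.
- ctrl.camera_model(name): a dict with "fx", "fy", "cx", "cy" (pixels), "k1" (the pictures are not rectified: a ray, as slopes to the right and down, at radius r is drawn at 1 + k1 r^2 times it, then the intrinsics apply), "T" (4x4, takes a point from camera to world coordinates). Camera axes: x right, y up, looking along -z (the intrinsics and any distortion apply to the point x, -y, -z); pixel columns grow to the right and rows downward; lengths in m; the calibration is good to about 2 mm. A picture is of the moment at which its call begins: read the wrist's pose just before it. camera_model takes no time and is no camera call; for the wrist camera it gives the pose at the moment of the call.
- ctrl.job_done(): hands the job in; it is judged then, once.
The state is a dict: "clock": time; "joint_positions": joint angles; "qvel": joint speeds; "joint_efforts": joint torques, N m; "tool_pos": TCP position; "tool_rot": TCP orientation; "wrist_force": force on the tool from outside, world axes, zero at the start; "ft_torque": the same for the moment, N m; "grip_width": opening from 0.0 (shut) to 1.0 (fully open); "grip_force": force on a finger pad.
Only numpy, scipy, OpenCV 4.12 (cv2) and the standard library are available. Lean on these libraries where they do the work, as an engineer would, in place of code of your own. Each camera call takes 0.05 s, during which the arm holds its last target. There are 200 camera calls.

## Working session

There is one attempt and no reset: what is moved stays moved. The work goes in short steps, Python scripts to look and compute and a tool call to move; the robot and the scene stay as the last step left them, time stands still between calls to the robot, and variables do not carry over. Pictures are saved under pics/ and viewed, at most 10 in all, crops included, and the job is handed in when it is done.

Besides the shell and the picture viewer there is one more tool, called after ">>>" by a JSON object that holds its "name" and its "arguments", one argument or row to a line. carry_out: Moves the arm, as the interface text tells. Its arguments: {"type":"object","properties":{"rows":{"type":"array","items":{"type":"object","properties":{"linear":{"type":"array","items":{"type":"number"}},"spin":{"type":"number"},"gripper":{"type":"number"}}}}},"required":["rows"]}

```bash
mkdir -p pics
cat > h.py <<'E'
import numpy as np, cv2
from workcell import ctrl
def ray(n,u,v,m=None):
    m=m or ctrl.camera_model(n)
    x=(u-m['cx'])/m['fx'];y=(v-m['cy'])/m['fy']
    a,b=x,y
    for _ in range(20):
        s=1+m['k1']*(a*a+b*b);a,b=x/s,y/s
    T=np.array(m['T']);return T[:3,3],T[:3,:3]@np.array([a,-b,-1.])
def onz(n,u,v,z,m=None):
    o,d=ray(n,u,v,m);return o+d*(z-o[2])/d[2]
def tri(*rs):
    A=np.zeros((3,3));b=np.zeros(3)
    for o,d in rs:
        d=d/np.linalg.norm(d);P=np.eye(3)-np.outer(d,d);A+=P;b+=P@o
    p=np.linalg.solve(A,b)
    return p,[np.linalg.norm(np.cross(p-o,d/np.linalg.norm(d))) for o,d in rs]
def proj(n,p,m=None):
    m=m or ctrl.camera_model(n);T=np.array(m['T']);c=T[:3,:3].T@(np.array(p)-T[:3,3])
    a,b=c[0]/-c[2],-c[1]/-c[2];s=1+m['k1']*(a*a+b*b)
    return m['cx']+m['fx']*a*s,m['cy']+m['fy']*b*s
def snap(n,f):
    im=ctrl.get_image(n)[:,:,::-1].copy();cv2.imwrite('pics/'+f,im);return im
E
python3 - <<'E'
from h import *
snap('top','top0.png');snap('side','side0.png')
s=ctrl.read_state();print(s['clock'],s['tool_pos'],s['tool_rot'])
for n in('top','side'):print(np.round(np.array(ctrl.camera_model(n)['T']),3).tolist())
E
```

```text
0.1 [0.14524732 0.55578624 0.22770583] [-4.00640475e-01 -3.11535188e+00  2.54902956e-03]
[[0.004, 0.986, -0.165, 0.318], [-1.0, 0.003, -0.008, 0.005], [-0.007, 0.165, 0.986, 1.359], [0.0, 0.0, 0.0, 1.0]]
[[0.984, 0.119, -0.134, 0.368], [-0.179, 0.655, -0.734, -0.827], [0.0, 0.746, 0.666, 0.825], [0.0, 0.0, 0.0, 1.0]]
```

View pics/top0.png

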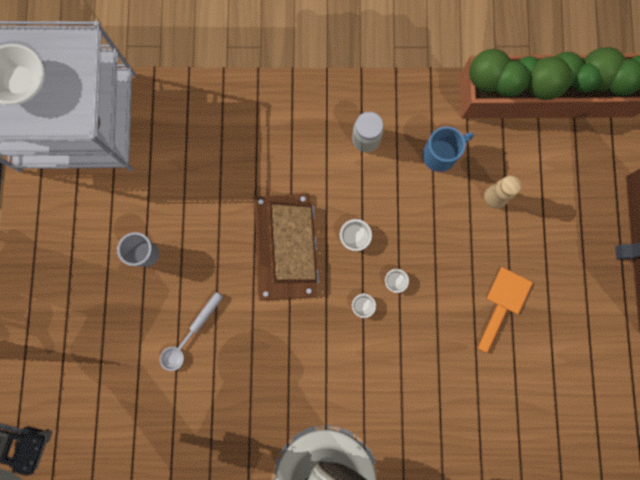

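View pics/side0.png

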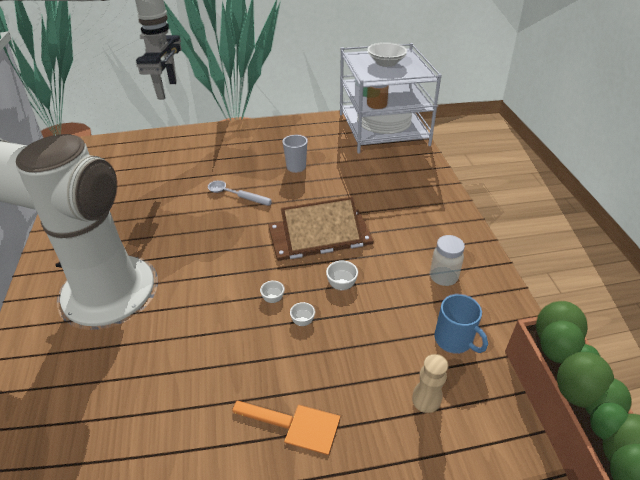

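The top view shows the board (corner studs near (261,202), (303,199), (265,294), (309,291)) with the spine on its right edge. There are three white bowls: (355,236), (397,281) and (364,306). The one at (355,236) looks largest, and I'll confirm that in an enlarged crop. The side view shows the same bowls at (342,276), (302,314) and (272,292).

Run:
```python
from h import *
t=cv2.imread('pics/top0.png');s=cv2.imread('pics/side0.png')
a=cv2.resize(t[180:330,240:420],None,fx=2.2,fy=2.2*1,interpolation=2)
b=cv2.resize(s[185:335,250:390],None,fx=2.2,fy=2.2,interpolation=2)
A=cv2.resize(t[180:330,245:425],(480,400),interpolation=2);B=cv2.resize(s[190:335,255:385],(320,357),interpolation=2)
c=np.zeros((400,800,3),np.uint8);c[:,:480]=A;c[:357,480:]=B
cv2.imwrite('pics/crop.png',c)
for n,im,(x0,x1,y0,y1) in(('top',t,(330,420,210,330)),('side',s,(250,370,255,335))):
    h=cv2.cvtColor(im,cv2.COLOR_BGR2HSV);m=((h[:,:,1]<50)&(h[:,:,2]>110)).astype(np.uint8)
    k=np.zeros_like(m);k[y0:y1,x0:x1]=m[y0:y1,x0:x1]
    for q in cv2.findContours(k,0,2)[0]:
        if cv2.contourArea(q)>60:
            x,y,w,hh=cv2.boundingRect(q);print(n,x,y,w,hh,cv2.contourArea(q),np.round(onz(n,x+w/2,y+(hh/2 if n=='top' else w*.35),.03),3), 'width',np.round(np.linalg.norm(onz(n,x,y+hh/2,.03)-onz(n,x+w,y+hh/2,.03)),3))
for p in((261,202),(303,199),(265,294),(309,291)):print(p,np.round(onz('top',*p,.012),3))
```

```text
top 352 293 24 25 434.5 [ 0.376 -0.085  0.03 ] width 0.053
top 385 269 24 24 431.5 [ 0.431 -0.159  0.03 ] width 0.053
top 340 219 32 32 775.0 [ 0.535 -0.068  0.03 ] width 0.073
side 290 302 25 24 437.0 [ 0.432 -0.165  0.03 ] width 0.051
side 260 280 25 23 394.0 [ 0.377 -0.092  0.03 ] width 0.054
side 326 260 32 30 699.0 [ 0.535 -0.067  0.03 ] width 0.071
(261, 202) [0.615 0.151 0.012]
(303, 199) [0.622 0.054 0.012]
(265, 294) [0.402 0.138 0.012]
(309, 291) [0.409 0.038 0.012]
```

View pics/crop.png

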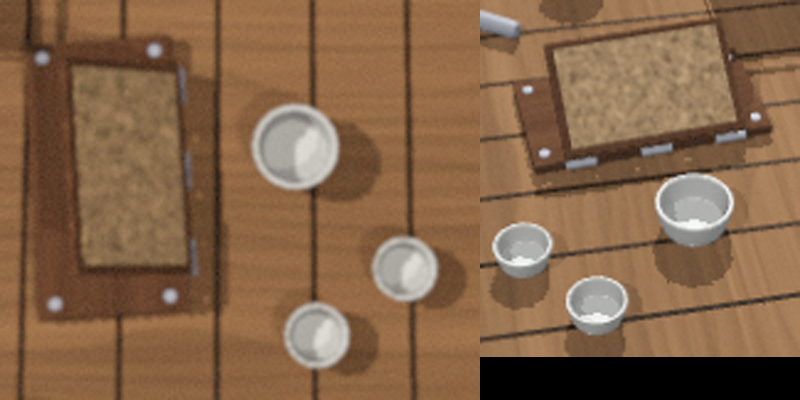

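The crop shows the bowl at (355,235) is 72–73 mm across the rim and the other two are about 53 mm, so (355,235) is the dip_bowl. Next I'll triangulate the studs, knuckles and leaf lining corners across the two views.

Run:
```python
from h import *
T=lambda u,v:(245+u/2.667,180+v/2.667)
S=lambda u,v:(255+(u-480)/2.4615,190+v/2.4615)
P={'stud-x+y':((55,303),(528,90)),'stud-x-y':((170,296),(544,153)),'stud+x-y':((154,50),(755,117)),'stud+x+y':((42,57),(730,57)),
'kn+':((183,85),(731,135)),'kn0':((188,170),(657,149)),'kn-':((194,257),(582,161)),
'far+':((70,65),(716,22)),'far-':((80,268),(553,47)),'near+':((172,68),(735,123)),'near-':((188,266),(570,152))}
R={}
for k,(a,b) in P.items():
    p,e=tri(ray('top',*T(*a)),ray('side',*S(*b)));R[k]=p;print(k,np.round(p,3),np.round(e[0],4))
ex=(R['stud+x-y']-R['stud-x-y']+R['stud+x+y']-R['stud-x+y'])[:2];ex/=np.linalg.norm(ex);yaw=np.arctan2(ex[1],ex[0])
kn=(R['kn+']+R['kn-']+R['kn0'])/3
ey=np.array([-ex[1],ex[0]]);print('yaw',yaw,'kn',kn)
for k,p in list(R.items())+[('bowl',np.array([.535,-.068,0])),('b2',np.array([.431,-.162,0])),('b3',np.array([.376,-.088,0]))]:
    d=p[:2]-kn[:2];print(k,np.round([d@ex,d@ey,p[2]],3))
s=ctrl.read_state();print(cv2.Rodrigues(s['tool_rot'])[0].round(3).tolist(),s['joint_positions'])
```

```text
stud-x+y [0.402 0.136 0.011] 0.0003
stud-x-y [0.409 0.039 0.011] 0.0004
stud+x-y [0.622 0.054 0.01 ] 0.0005
stud+x+y [0.617 0.152 0.01 ] 0.0008
kn+ [0.591 0.029 0.014] 0.0001
kn0 [0.517 0.024 0.012] 0.0001
kn- [0.442 0.019 0.014] 0.0004
far+ [0.594 0.121 0.084] 0.0003
far- [0.428 0.11  0.084] 0.0015
near+ [0.601 0.038 0.021] 0.0037
near- [0.433 0.023 0.023] 0.0006
yaw 0.0721808512187338 kn [0.51681258 0.02376676 0.01328555]
stud-x+y [-0.106  0.121  0.011]
stud-x-y [-0.107  0.023  0.011]
stud+x-y [0.108 0.023 0.01 ]
stud+x+y [0.109 0.121 0.01 ]
kn+ [ 0.075 -0.     0.014]
kn0 [0.    0.    0.012]
kn- [-0.075  0.     0.014]
far+ [0.084 0.091 0.084]
far- [-0.083  0.092  0.084]
near+ [0.085 0.009 0.021]
near- [-0.084  0.006  0.023]
bowl [ 0.012 -0.093  0.   ]
b2 [-0.099 -0.179  0.   ]
b3 [-0.149 -0.101  0.   ]
[[-0.967, 0.253, -0.001], [0.253, 0.967, -0.002], [0.0, -0.002, -1.0]] [ 1.10490315e+00  1.59002014e-01  1.59811140e+00  1.27902956e-05
  1.38620406e+00 -2.10095557e-01]
```

The measurements fit the given sizes:
- **Board:** origin at world (0.517, 0.024), yaw 0.072.
- **Leaf:** angle about 0.645 rad.
- **Bowl:** at (0.012, -0.093) in the board frame.

I'll turn the tool so its y axis lies along the spine.

>>> {"name": "carry_out", "arguments": {
  "rows": [
    {"linear":[0,0,0],"spin":0.15,"gripper":0.35},
    {"linear":[0,0,0],"spin":0.15,"gripper":0.35},
    {"linear":[0,0,0],"spin":0.15,"gripper":0.35},
    {"linear":[0,0,0],"spin":0.15,"gripper":0.35},
    {"linear":[0,0,0],"spin":0.15,"gripper":0.35}
  ]
}}

```text
clock: 0.6
tool_pos: [0.1453, 0.556, 0.228]
tool_rot: [1.523, 2.748, -0.002]
wrist_force: [0.3, 0.3, -0.2]
grip_width: 0.592
grip_force: 0.0
```

>>> {"name": "carry_out", "arguments": {
  "rows": [
    {"linear":[0,0,0],"spin":0.15,"gripper":0.35},
    {"linear":[0,0,0],"spin":0.15,"gripper":0.35},
    {"linear":[0,0,0],"spin":0.15,"gripper":0.35},
    {"linear":[0,0,0],"spin":0.042,"gripper":0.35},
    {"linear":[0,0,0],"spin":0,"gripper":0.35}
  ]
}}

```text
clock: 1.1
tool_pos: [0.1454, 0.556, 0.2281]
tool_rot: [2.139, 2.301, -0.002]
wrist_force: [-0.1, -0.6, -0.4]
grip_width: 0.352
grip_force: 0.0
```

```bash
cat >> h.py <<'E'
O=np.array([.517,.024]);EX=np.array([np.cos(.072),np.sin(.072)]);EY=np.array([-EX[1],EX[0]])
def where(*targets):
    s=ctrl.read_state();R=cv2.Rodrigues(np.array(s['tool_rot']))[0];p=np.array(s['tool_pos'])
    d=p[:2]-O;print('t',round(s['clock'],2),'board xy, tip z',np.round([d@EX,d@EY,p[2]-.014],4),'F',np.round(s['wrist_force'],1),'w',round(s['grip_width'],2),'yang',np.arctan2(R[1,1],R[0,1]).round(3))
    print(' tool x in board',np.round([R[:2,0]@EX,R[:2,0]@EY],2))
    for b in targets: # board x,y,tipz -> tool shift mm
        w=np.r_[O+b[0]*EX+b[1]*EY,b[2]+.014];print(b,'shift',np.round(R.T@(w-p)*1000,1));p=w
E
python3 -c "
from h import *
where((.012,-.033,.2),(.012,-.033,.008))"
```

```text
t 1.1 board xy, tip z [-0.3324  0.5573  0.2141] F [-0.1 -0.6 -0.4] w 0.35 yang 0.073
 tool x in board [-0.  1.]
(0.012, -0.033, 0.2) shift [-590.7  343.8   14.4]
(0.012, -0.033, 0.008) shift [2.00e-01 1.00e-01 1.92e+02]
```

>>> {"name": "carry_out", "arguments": {
  "rows": [
    {"linear":[-36,21,0],"spin":0,"gripper":0.35},
    {"linear":[-36,21,0],"spin":0,"gripper":0.35},
    {"linear":[-36,21,0],"spin":0,"gripper":0.35},
    {"linear":[-36,21,0],"spin":0,"gripper":0.35},
    {"linear":[-36,21,0],"spin":0,"gripper":0.35}
  ]
}}

```text
clock: 1.6
tool_pos: [0.2638, 0.3829, 0.2284]
tool_rot: [2.137, 2.303, -0.0]
wrist_force: [1.1, -0.2, -0.2]
grip_width: 0.35
grip_force: 0.0
```

>>> {"name": "carry_out", "arguments": {
  "rows": [
    {"linear":[-36,21,0],"spin":0,"gripper":0.35},
    {"linear":[-36,21,0],"spin":0,"gripper":0.35},
    {"linear":[-36,21,0],"spin":0,"gripper":0.35},
    {"linear":[-36,21,0],"spin":0,"gripper":0.35},
    {"linear":[-36,21,0],"spin":0,"gripper":0.35}
  ]
}}

```text
clock: 2.1
tool_pos: [0.3818, 0.211, 0.2286]
tool_rot: [2.137, 2.303, 0.0]
wrist_force: [0.1, 0.1, 0.3]
grip_width: 0.35
grip_force: 0.0
```

>>> {"name": "carry_out", "arguments": {
  "rows": [
    {"linear":[-36,21,0],"spin":0,"gripper":0.35},
    {"linear":[-36,21,0],"spin":0,"gripper":0.35},
    {"linear":[-36,21,0],"spin":0,"gripper":0.35},
    {"linear":[-36,21,0],"spin":0,"gripper":0.35},
    {"linear":[-36,21,0],"spin":0,"gripper":0.35}
  ]
}}

```text
clock: 2.6
tool_pos: [0.4997, 0.0391, 0.2285]
tool_rot: [-2.138, -2.302, -0.0]
wrist_force: [0.2, 1.1, 0.7]
grip_width: 0.348
grip_force: 0.0
```

```bash
python3 -c "
from h import *
where((.012,-.033,.2),(.012,-.033,.008))"
```

```text
t 2.6 board xy, tip z [-0.0162  0.0163  0.2145] F [0.2 1.1 0.7] w 0.35 yang 0.074
 tool x in board [-0.  1.]
(0.012, -0.033, 0.2) shift [-49.4  28.1  14.4]
(0.012, -0.033, 0.008) shift [ -0.   0. 192.]
```

>>> {"name": "carry_out", "arguments": {
  "rows": [
    {"linear":[-25,14,10],"spin":0,"gripper":0.35},
    {"linear":[-24,14,10],"spin":0,"gripper":0.35},
    {"linear":[0,0,45],"spin":0,"gripper":0.35},
    {"linear":[0,0,45],"spin":0,"gripper":0.35},
    {"linear":[0,0,45],"spin":0,"gripper":0.35}
  ]
}}

```text
clock: 3.1
tool_pos: [0.5306, -0.0064, 0.0721]
tool_rot: [2.137, 2.302, 0.001]
wrist_force: [0.5, 0.3, 0.1]
grip_width: 0.35
grip_force: 0.0
```

>>> {"name": "carry_out", "arguments": {
  "rows": [
    {"linear":[0,0,30],"spin":0,"gripper":0.35},
    {"linear":[0,0,19],"spin":0,"gripper":0.35},
    {"linear":[0,0,0],"spin":0,"gripper":0.35}
  ]
}}

```text
clock: 3.4
tool_pos: [0.5275, -0.0055, 0.0214]
tool_rot: [-2.134, -2.298, 0.005]
wrist_force: [-0.4, -0.2, 0.0]
grip_width: 0.349
grip_force: 0.0
```

```bash
python3 -c "
from h import *
where((.012,-.15,.01))"
```

```text
t 3.4 board xy, tip z [ 0.0084 -0.0302  0.0074] F [-0.4 -0.2  0. ] w 0.35 yang 0.074
 tool x in board [-0.  1.]
(0.012, -0.15, 0.01) shift [-119.8    3.3   -2.9]
```

>>> {"name": "carry_out", "arguments": {
  "rows": [
    {"linear":[-8,1,-2],"spin":0,"gripper":0.35},
    {"linear":[-8,1,0],"spin":0,"gripper":0.35},
    {"linear":[-8,1,0],"spin":0,"gripper":0.35},
    {"linear":[-10,0,0],"spin":0,"gripper":0.35},
    {"linear":[-10,0,0],"spin":0,"gripper":0.35}
  ]
}}

```text
clock: 3.9
tool_pos: [0.5373, -0.0507, 0.0274]
tool_rot: [2.138, 2.3, 0.001]
wrist_force: [-0.3, 3.0, 2.3]
grip_width: 0.348
grip_force: 1.3
```

>>> {"name": "carry_out", "arguments": {
  "rows": [
    {"linear":[-10,0,0],"spin":0,"gripper":0.35},
    {"linear":[-10,0,0],"spin":0,"gripper":0.35},
    {"linear":[-10,0,0],"spin":0,"gripper":0.35},
    {"linear":[-10,0,0],"spin":0,"gripper":0.35},
    {"linear":[-10,0,0],"spin":0,"gripper":0.35}
  ]
}}

```text
clock: 4.4
tool_pos: [0.5404, -0.1005, 0.0266]
tool_rot: [-2.139, -2.301, 0.0]
wrist_force: [-0.6, 2.3, 2.6]
grip_width: 0.352
grip_force: 1.6
```

```bash
python3 -c "
from h import *
where((.012,-.143,.008))
snap('top','top1.png')"
```

```text
t 4.4 board xy, tip z [ 0.0144 -0.1258  0.0126] F [-0.6  2.3  2.6] w 0.35 yang 0.073
 tool x in board [-0.  1.]
(0.012, -0.143, 0.008) shift [-17.2  -2.4   4.6]
```

View pics/top1.png

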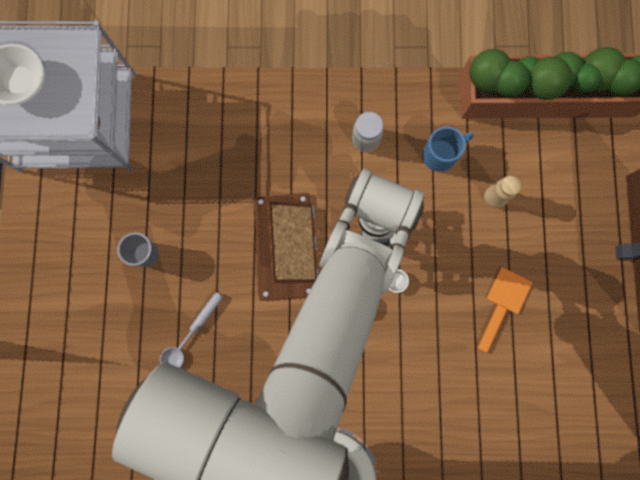

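The arm hides the bowl here, but the force (2–3 N) is steady and consistent with pushing it. I'll finish the push, back off and rise, then look.

>>> {"name": "carry_out", "arguments": {
  "rows": [
    {"linear":[-9,0,0],"spin":0,"gripper":0.35},
    {"linear":[-9,0,0],"spin":0,"gripper":0.35},
    {"linear":[-4,0,0],"spin":0,"gripper":0.35},
    {"linear":[0,0,0],"spin":0,"gripper":0.35},
    {"linear":[8,0,0],"spin":0,"gripper":0.35}
  ]
}}

```text
clock: 4.95
tool_pos: [0.5415, -0.1143, 0.0266]
tool_rot: [2.14, 2.299, -0.0]
wrist_force: [-0.1, 0.9, -0.1]
grip_width: 0.35
grip_force: 0.0
```

>>> {"name": "carry_out", "arguments": {
  "rows": [
    {"linear":[10,0,-15],"spin":0,"gripper":0.35},
    {"linear":[0,0,-45],"spin":0,"gripper":0.35},
    {"linear":[0,0,-45],"spin":0,"gripper":0.35},
    {"linear":[25,0,-40],"spin":0,"gripper":0.35},
    {"linear":[45,0,0],"spin":0,"gripper":0.35}
  ]
}}

```text
clock: 5.45
tool_pos: [0.5398, -0.0354, 0.1787]
tool_rot: [2.134, 2.289, 0.008]
wrist_force: [0.6, 0.1, -0.5]
grip_width: 0.35
grip_force: 0.0
```

>>> {"name": "carry_out", "arguments": {
  "rows": [
    {"linear":[45,0,0],"spin":0,"gripper":0.35},
    {"linear":[45,0,0],"spin":0,"gripper":0.35},
    {"linear":[45,0,0],"spin":0,"gripper":0.35},
    {"linear":[45,0,0],"spin":0,"gripper":0.35},
    {"linear":[0,0,0],"spin":0,"gripper":0.35}
  ]
}}

```text
clock: 5.95
tool_pos: [0.5209, 0.1508, 0.1714]
tool_rot: [-2.13, -2.307, -0.001]
wrist_force: [-0.6, -0.7, -0.4]
grip_width: 0.35
grip_force: 0.0
```

Run:
```python
from h import *
where((0,.125,.19),(0,.125,.045))
t=snap('top','top2.png');s=snap('side','side2.png')
c=np.zeros((480,800,3),np.uint8);c[:,:400]=cv2.resize(t[170:350,250:400+0],(400,480));c[:,400:]=cv2.resize(s[190:340,240:365],(400,480));cv2.imwrite('pics/c2.png',c)
for n,im,(x0,x1,y0,y1) in(('top',t,(325,450,200,330)),('side',s,(250,400,255,335))):
    h=cv2.cvtColor(im,cv2.COLOR_BGR2HSV);k=np.zeros(h.shape[:2],np.uint8)
    k[y0:y1,x0:x1]=((h[:,:,1]<50)&(h[:,:,2]>110))[y0:y1,x0:x1]
    for q in cv2.findContours(k,0,2)[0]:
        if cv2.contourArea(q)>60:
            x,y,w,hh=cv2.boundingRect(q);p=onz(n,x+w/2,y+(hh/2 if n=='top' else w*.35),.03);d=p[:2]-O;print(n,x,y,w,hh,'board',np.round([d@EX,d@EY],3))
```

```text
t 5.95 board xy, tip z [0.013  0.1262 0.1574] F [-0.6 -0.7 -0.4] w 0.35 yang 0.08
 tool x in board [-0.01  1.  ]
(0, 0.125, 0.19) shift [ -1.1 -13.  -32.6]
(0, 0.125, 0.045) shift [ -0.2   0.  145. ]
top 352 293 24 25 board [-0.148 -0.098]
top 385 269 24 24 board [-0.099 -0.176]
top 383 214 32 32 board [ 0.016 -0.191]
side 290 302 25 24 board [-0.099 -0.182]
side 340 291 34 32 board [ 0.017 -0.19 ]
side 260 280 25 23 board [-0.148 -0.106]
```

View pics/side2.png

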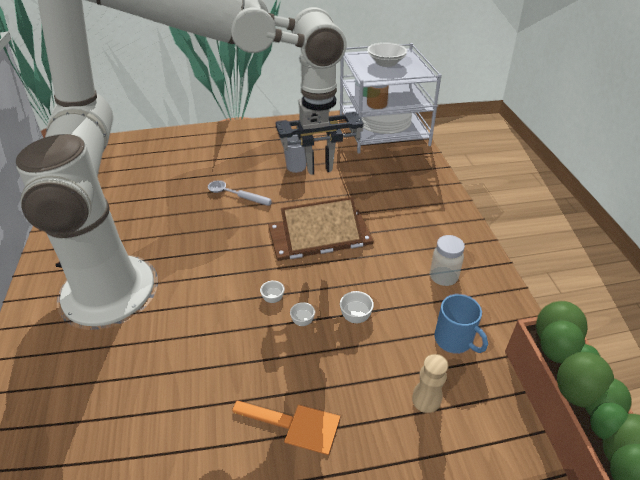

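The bowl (side view (357,307)) now stands at (0.016, -0.191) in the board frame, upright and clear, and the leaf hasn't moved. Next I'll lower the fingers behind the leaf's free edge.

>>> {"name": "carry_out", "arguments": {
  "rows": [
    {"linear":[2,-6,15],"spin":0,"gripper":0.35},
    {"linear":[2,-7,30],"spin":0,"gripper":0.35},
    {"linear":[0,0,30],"spin":0,"gripper":0.35},
    {"linear":[0,0,23],"spin":0,"gripper":0.35},
    {"linear":[0,0,0],"spin":0,"gripper":0.35}
  ]
}}

```text
clock: 6.55
tool_pos: [0.5063, 0.1471, 0.0702]
tool_rot: [-2.138, -2.296, 0.009]
wrist_force: [-0.1, -0.1, 0.2]
grip_width: 0.346
grip_force: 0.0
```

```bash
python3 -c "
from h import *
where((0,.11,.058))
for th in np.arange(.6,1.6,.1):
  print(round(th,1),np.round([120*np.cos(th),12+120*np.sin(th)],0))
snap('side','side3.png')"
```

```text
t 6.55 board xy, tip z [-0.0018  0.1235  0.0562] F [-0.1 -0.1  0.2] w 0.35 yang 0.071
 tool x in board [0. 1.]
(0, 0.11, 0.058) shift [-13.5   1.8  -1.9]
0.6 [99. 80.]
0.7 [92. 89.]
0.8 [84. 98.]
0.9 [ 75. 106.]
1.0 [ 65. 113.]
1.1 [ 54. 119.]
1.2 [ 43. 124.]
1.3 [ 32. 128.]
1.4 [ 20. 130.]
1.5 [  8. 132.]
```

>>> {"name": "carry_out", "arguments": {
  "rows": [
    {"linear":[-14,0,0],"spin":0,"gripper":0.35},
    {"linear":[-4,0,-4],"spin":0,"gripper":0.35},
    {"linear":[-4,0,-6],"spin":0,"gripper":0.35},
    {"linear":[-5,0,-6],"spin":0,"gripper":0.35},
    {"linear":[0,0,0],"spin":0,"gripper":0.35}
  ]
}}

```text
clock: 7.1
tool_pos: [0.5124, 0.1208, 0.0914]
tool_rot: [2.138, 2.298, 0.002]
wrist_force: [0.7, 0.3, -0.4]
grip_width: 0.35
grip_force: 0.1
```

```bash
python3 -c "
from h import *
where()
s=snap('side','side4.png');cv2.imwrite('pics/c4.png',cv2.resize(s[100:290,230:420],(570,570)))"
```

```text
t 7.1 board xy, tip z [0.0024 0.0969 0.0774] F [ 0.7  0.3 -0.4] w 0.35 yang 0.072
 tool x in board [-0.  1.]
```

View pics/c4.png

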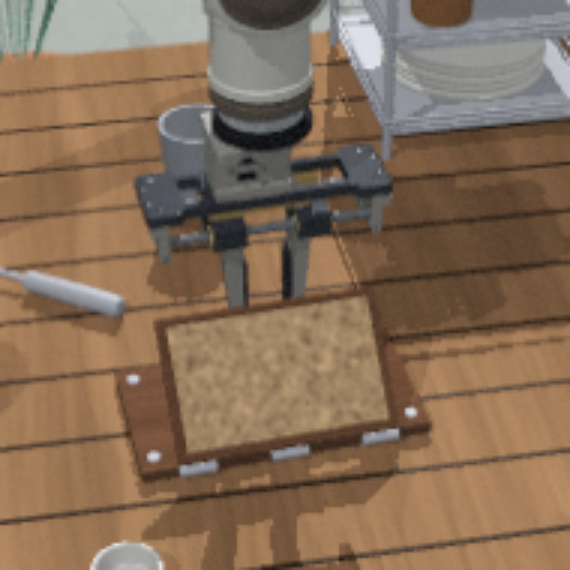

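The leaf's free edge, about (265,305) in the crop, has risen and the fingertips are behind it. I'll carry on along the arc.

>>> {"name": "carry_out", "arguments": {
  "rows": [
    {"linear":[-6,0,-4],"spin":0,"gripper":0.35},
    {"linear":[-6,0,-4],"spin":0,"gripper":0.35},
    {"linear":[-5,0,-3],"spin":0,"gripper":0.35},
    {"linear":[-5,0,-3],"spin":0,"gripper":0.35},
    {"linear":[-5,0,-3],"spin":0,"gripper":0.35}
  ]
}}

```text
clock: 7.65
tool_pos: [0.5137, 0.0955, 0.1078]
tool_rot: [-2.139, -2.301, -0.003]
wrist_force: [-0.8, 4.8, 4.6]
grip_width: 0.35
grip_force: 2.4
```

>>> {"name": "carry_out", "arguments": {
  "rows": [
    {"linear":[-6,0,-2],"spin":0,"gripper":0.35},
    {"linear":[-6,0,-2],"spin":0,"gripper":0.35},
    {"linear":[-6,0,-2],"spin":0,"gripper":0.35},
    {"linear":[-6,0,-1],"spin":0,"gripper":0.35},
    {"linear":[-6,0,0],"spin":0,"gripper":0.35}
  ]
}}

```text
clock: 8.15
tool_pos: [0.5153, 0.0642, 0.1136]
tool_rot: [2.139, 2.301, -0.0]
wrist_force: [-0.2, 1.9, 1.8]
grip_width: 0.348
grip_force: 1.2
```

```bash
python3 -c "
from h import *
where()
s=snap('side','side5.png');cv2.imwrite('pics/c5.png',cv2.resize(s[100:290,230:420],(570,570)))"
```

```text
t 8.15 board xy, tip z [0.0012 0.0403 0.0996] F [-0.2  1.9  1.8] w 0.35 yang 0.073
 tool x in board [-0.  1.]
```

View pics/c5.png

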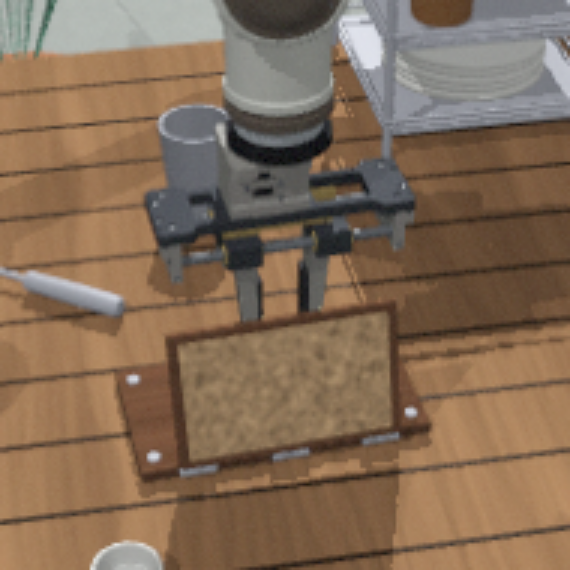

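The leaf is now at about 1.3 rad, still with the fingertips behind its edge. I'll push it past upright.

>>> {"name": "carry_out", "arguments": {
  "rows": [
    {"linear":[-7,0,0],"spin":0,"gripper":0.35},
    {"linear":[-7,0,0],"spin":0,"gripper":0.35},
    {"linear":[-7,0,0],"spin":0,"gripper":0.35},
    {"linear":[-7,0,0],"spin":0,"gripper":0.35},
    {"linear":[-7,0,0],"spin":0,"gripper":0.35}
  ]
}}

```text
clock: 8.7
tool_pos: [0.5176, 0.0295, 0.1132]
tool_rot: [-2.139, -2.3, 0.0]
wrist_force: [-0.5, 2.5, -1.5]
grip_width: 0.352
grip_force: 1.1
```

>>> {"name": "carry_out", "arguments": {
  "rows": [
    {"linear":[-8,0,0],"spin":0,"gripper":0.35},
    {"linear":[-8,0,0],"spin":0,"gripper":0.35},
    {"linear":[-8,0,0],"spin":0,"gripper":0.35},
    {"linear":[-8,0,0],"spin":0,"gripper":0.35},
    {"linear":[-8,0,0],"spin":0,"gripper":0.35}
  ]
}}

```text
clock: 9.2
tool_pos: [0.5209, -0.0106, 0.1136]
tool_rot: [2.139, 2.301, -0.0]
wrist_force: [1.2, 2.5, -0.4]
grip_width: 0.351
grip_force: 0.8
```

```bash
python3 -c "
from h import *
where()
s=snap('side','side6.png');cv2.imwrite('pics/c6.png',cv2.resize(s[130:320,230:420],(570,570)))"
```

```text
t 9.2 board xy, tip z [ 0.0014 -0.0348  0.0996] F [ 1.2  2.5 -0.4] w 0.35 yang 0.073
 tool x in board [-0.  1.]
```

View pics/c6.png

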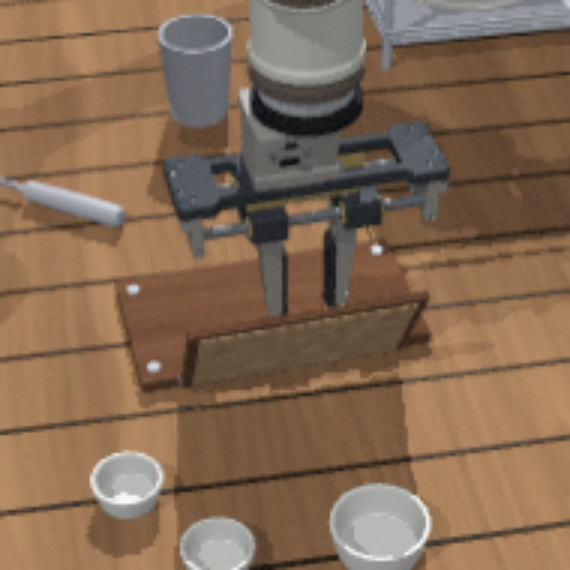

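The leaf is past upright (about 2.0 rad) and leaning toward the bare table, with the fingers on its inner face. Now I'll press it down along the arc.

>>> {"name": "carry_out", "arguments": {
  "rows": [
    {"linear":[-6,0,5],"spin":0,"gripper":0.35},
    {"linear":[-6,0,5],"spin":0,"gripper":0.35},
    {"linear":[-6,0,6],"spin":0,"gripper":0.35},
    {"linear":[-6,0,6],"spin":0,"gripper":0.35},
    {"linear":[-5,0,7],"spin":0,"gripper":0.35}
  ]
}}

```text
clock: 9.75
tool_pos: [0.5231, -0.0395, 0.0842]
tool_rot: [2.139, 2.3, -0.0]
wrist_force: [0.5, 0.2, 1.6]
grip_width: 0.351
grip_force: 0.7
```

>>> {"name": "carry_out", "arguments": {
  "rows": [
    {"linear":[-4,0,7],"spin":0,"gripper":0.35},
    {"linear":[-4,0,7],"spin":0,"gripper":0.35},
    {"linear":[-3,0,8],"spin":0,"gripper":0.35},
    {"linear":[-3,0,8],"spin":0,"gripper":0.35},
    {"linear":[-2,0,8],"spin":0,"gripper":0.35}
  ]
}}

```text
clock: 10.25
tool_pos: [0.524, -0.055, 0.0458]
tool_rot: [-2.139, -2.301, 0.0]
wrist_force: [0.6, -0.2, 2.1]
grip_width: 0.352
grip_force: 0.6
```

```bash
python3 -c "
from h import *
where((.001,-.085,.012))"
```

```text
t 10.25 board xy, tip z [ 0.0013 -0.0793  0.0318] F [ 0.6 -0.2  2.1] w 0.35 yang 0.073
 tool x in board [-0.  1.]
(0.001, -0.085, 0.012) shift [-5.7 -0.3 19.8]
```

>>> {"name": "carry_out", "arguments": {
  "rows": [
    {"linear":[-2,0,6],"spin":0,"gripper":0.35},
    {"linear":[-2,0,5],"spin":0,"gripper":0.35},
    {"linear":[0,0,5],"spin":0,"gripper":0.35},
    {"linear":[0,0,3],"spin":0,"gripper":0.35},
    {"linear":[0,0,1],"spin":0,"gripper":0.35}
  ]
}}

```text
clock: 10.75
tool_pos: [0.5241, -0.0587, 0.0263]
tool_rot: [-2.138, -2.301, 0.001]
wrist_force: [-2.8, -0.3, 5.8]
grip_width: 0.351
grip_force: 3.1
```

```bash
python3 -c "
from h import *
where()"
```

```text
t 10.75 board xy, tip z [ 0.0011 -0.083   0.0123] F [-2.8 -0.3  5.8] w 0.35 yang 0.073
 tool x in board [-0.  1.]
```

Tip height is 12.3 mm and the force is just starting to build. I'll press a couple of mm more, then lift off straight up and look.

>>> {"name": "carry_out", "arguments": {
  "rows": [
    {"linear":[0,0,1],"spin":0,"gripper":0.35},
    {"linear":[0,0,1],"spin":0,"gripper":0.35},
    {"linear":[0,0,0],"spin":0,"gripper":0.35}
  ]
}}

```text
clock: 11.05
tool_pos: [0.5242, -0.0588, 0.0262]
tool_rot: [-2.138, -2.301, 0.002]
wrist_force: [-8.0, 0.4, 14.3]
grip_width: 0.35
grip_force: 7.4
```

>>> {"name": "carry_out", "arguments": {
  "rows": [
    {"linear":[0,0,-10],"spin":0,"gripper":0.35},
    {"linear":[0,0,-40],"spin":0,"gripper":0.35},
    {"linear":[0,0,-45],"spin":0,"gripper":0.35},
    {"linear":[0,0,-45],"spin":0,"gripper":0.35},
    {"linear":[30,0,-20],"spin":0,"gripper":0.35}
  ]
}}

```text
clock: 11.55
tool_pos: [0.525, -0.0312, 0.1902]
tool_rot: [2.137, 2.291, 0.005]
wrist_force: [0.7, 0.9, -0.2]
grip_width: 0.35
grip_force: 0.0
```

>>> {"name": "carry_out", "arguments": {
  "rows": [
    {"linear":[45,0,0],"spin":0,"gripper":0.35},
    {"linear":[45,0,0],"spin":0,"gripper":0.35},
    {"linear":[45,0,0],"spin":0,"gripper":0.35},
    {"linear":[45,0,0],"spin":0,"gripper":0.35},
    {"linear":[0,0,0],"spin":0,"gripper":0.35}
  ]
}}

```text
clock: 12.05
tool_pos: [0.5081, 0.1553, 0.185]
tool_rot: [-2.131, -2.307, -0.003]
wrist_force: [0.3, -0.1, -0.2]
grip_width: 0.346
grip_force: 0.0
```

Run:
```python
from h import *
where()
t=snap('top','top7.png');s=snap('side','side7.png')
c=np.zeros((480,800,3),np.uint8);c[:,:400]=cv2.resize(t[180:330,270:395],(400,480));c[:,400:]=cv2.resize(s[190:340,250:375],(400,480));cv2.imwrite('pics/c7.png',c)
```

```text
t 12.05 board xy, tip z [0.0006 0.1316 0.171 ] F [ 0.3 -0.1 -0.2] w 0.35 yang 0.079
 tool x in board [-0.01  1.  ]
```

View pics/c7.png

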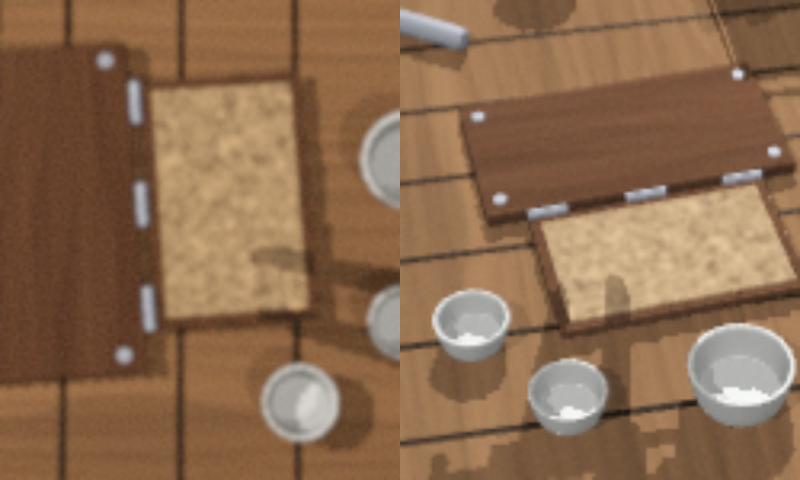

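The leaf lies flat, with its cork lining up beside the spine and the bowls clear of it. One check of the free edge's height, then I'll hand in.

Run:
```python
from h import *
p,e=tri(ray('top',270+311/3.2,180+315/3.2),ray('side',301.6,190+326/3.2));d=p[:2]-O
print(np.round([d@EX,d@EY,p[2]],3),e)
if p[2]<.018: print(ctrl.job_done())
```

```text
[-0.087 -0.112  0.009] [np.float64(0.0005687346371440202), np.float64(0.0005687346371439655)]
the job is handed in; nothing more can be done
None
```

I pushed the bowl clear, turned the leaf over and pressed it flat (free-edge corner measured 9 mm up). The hand is clear, nothing else was seen to move, and the job was handed in at about 12 s; no verdict was shown.

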